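Twist-lock a card post into the tilted display channel

ROBOT

A 6-joint arm with a two-finger parallel gripper is mounted at the origin on the work surface. World frame = base frame: x ahead of the robot, y to its left, z up, the work surface at z = 0. Lengths are in mm, angles in rad, forces in N, time in s.
With the tool pointing down it reaches from about 325 to 875 mm from the base axis. Payload 4.4 kg.
Tool frame: the origin (TCP) lies on the centre line of the jaws, within the pads' length; the fingertips stand ahead of it and the grasp point (between the pads) lies 6 mm ahead of it (ctrl.tcp_to_tips is the z of the fingertips in the tool frame, in mm); z points along the fingers, y is the direction in which the jaws open and shut (so a half turn about z gives the same grasp; the last joint's range is limited). The gripper opens to 85 mm and grips with 20 to 120 N. Pads are 22 mm wide; open, the fingers measure 114 mm over their backs; the gripper's body (76 mm by 85 mm) begins 54 mm behind the grasp point. The pads swing forward as they close: fully open they stand 13 mm farther back than shut.
Start: joints at [-1.462, 0.207, 1.542, -0, 1.393, -0.15], TCP at [147.697, -555.709, 256.282] pointing down, gripper open.
Joint ranges: [-2.73, 2.73], [-0.86, 2.22], [0.23, 2.46], [-1.11, 4.25], [0.08, 2.63], [-2.82, 2.82]. Speed limits (rad/s): [2.79, 2.79, 3.14, 3.14, 3.14, 3.14].

INTERFACE

Orientations are given as a 3x3 rotation matrix whose columns are the frame's x, y, z axes.
In Python, from plant import ctrl, sensors, optics gives the robot as it stands. Calls block until the motion is done:
- ctrl.move_ptp(position, orientation): joint-space move of the TCP to a pose.
- ctrl.move_l(position, rot=None, vel=150, threshold=None): straight line of the TCP; rot=None keeps the orientation; vel is the mean speed in mm/s. With threshold (N) it stops when the force on the tool has changed by that much, and returns True; else False.
- ctrl.set_joints(angles): joint-space move.
- ctrl.gripper_to(opening, force=None): finger opening in mm; force is the grip in N (None keeps the last); returns when the fingers have stopped.
- ctrl.hold(seconds).
- ctrl.solve_ik(position, orientation): joint angles nearest the present ones, or None.
- sensors.read_state(): the state.
- optics.grab_frame(name): name is "side" or "top"; returns (picture, depth): 420x560x3 uint8, red, green, blue; 420x560 float32, mm along the optical axis (not along the pixel's ray), 0 where there is no reading.
- optics.camera_params(name): a dict with "mtx" (3x3 intrinsics, pixels), "k1" (the pictures are not rectified: a ray, as slopes to the right and down, at radius r is drawn at 1 + k1 r^2 times it, then the intrinsics apply), "R" (3x3) and "t" (3): a world point X has camera coordinates R X + t. Camera axes: x right, y down, z forward; pixel columns grow to the right and rows downward; lengths in mm; the calibration is good to about 2 mm. A picture is of the moment at which its call begins. camera_params takes no time and is no camera call.
A pose or a line that the arm cannot do raises ctrl.MotionError and nothing moves.
- ctrl.finish_job(): hands the job in, once; it reports no verdict.
The state is a dict: "t": time; "q": joint angles; "qvel": joint speeds; "tau": joint torques, N m; "eef_pos": TCP position; "eef_rot": TCP orientation; "force": force on the tool from outside, world axes, zero at the start; "wrist_torque": the same for the moment, N m; "grip_width": finger opening in mm.
Only numpy, scipy, OpenCV 4.12 (cv2) and the standard library are available. Lean on these libraries where they do the work, as an engineer would, in place of code of your own. Each camera call takes 0.05 s, during which the arm holds its last target.

TASK

Fit the loose card post that has the long, grooved bar foot into the slotted display channel, about midway between the two posts already fitted there: put its foot in through the slot, press it gently down against the sprung strip, turn it a quarter turn and let it spring back so that the foot's grooves catch the channel's lips and it stands square on its own, its plate in line with the other two. Leave the other two loose posts where they stand.

Things in the scene. Friction and masses are not known exactly. Their poses are not given: they have to be found in the camera images.
- post_plate (a point): Centre of the plate of the card post to be fitted, on its axis 85 mm above the foot's underside. Upright, 110 mm tall, about 0.24 kg: steel bar foot, 18 mm round shank, and from 60 to 110 mm up a black plastic plate 50 mm wide (own y), 12 mm thick (own x), 50 mm high: grip it there, across its thickness. Own z points up the post. Half a turn about z makes no difference.
- post_foot (a point): Centre of the underside of that post's foot, axes as post_plate. The foot is 64 mm long (own x, so across the plate), 22 mm wide (own y), 14 mm high; its lowest 3 mm are smaller (60 x 18 mm) as lead-in. Two grooves run across its top, 10 to 19 mm either side of the axis along own x, their floors 9 mm above the underside.
- post: The whole of that bar-footed post; origin and axes as post_foot.
- rail_mouth (a point): Centre of the slot of the aluminium display channel, in the plane of its lips' outer faces, midway between the two posts fitted there (118 mm away each way, plates 50 mm wide along the channel, 90 mm high). Own y: along the channel (330 mm long); own z: straight out of the slot, which faces up and 22 to 38 degrees away from the robot (yaw varies too; stiff pivot). Slot 25 mm wide (own x).
- rail_lip (a point): Middle of the slot, same axes, 11 mm below rail_mouth: level with the lower edges of the lips, which are turned down into the channel 12.5 to 16.5 mm either side. Inside, the channel is 74 mm wide. Once the foot, lengthways, is down until its underside is 26 to 30 mm below rail_mouth it can be turned, either way; crosswise and let go, it rises until its underside is 20 mm below rail_mouth.
- rail: The whole channel with its strip and the two fitted posts; origin on the pivot, 22 mm below rail_mouth along own z, same axes. Press gently: it must never be pressed or levered with the post by more than 60 N.
- rail_strip (a point): Face of the sprung steel strip inside the channel as it rests with no post, 17 mm below rail_mouth, same axes (this point does not move with it). The strip is 165 mm long, centred here. It yields up to 13 mm: about 3 N at first, 15 N at the end, then solid.
- round_plate (a point): Centre of the plate of a loose post with a round foot 60 mm across, otherwise as the post to be fitted (85 mm above the counter). Not to be moved.
- square_plate (a point): Centre of the plate of a loose post with a square foot 54 x 54 mm, otherwise as the post to be fitted (85 mm above the counter). Not to be moved.
Things that resemble listed ones, but are neither listed nor needed, are in the scene too. What is shaped like the post but orange, pink or yellow is not meant.

How it is judged (in metres and radians):
On the way, in this order (a step that is already met when the one before it is completed fails the run):
1. the bar-footed post has been lifted off the counter (height (world z) of post_foot above 0.04 m), for 0.1 s.
2. its foot is in the channel through the slot, lengthways, near the middle (z of post_foot in the frame of rail_mouth below -0.01 m and x of post_foot in the frame of rail_mouth between -0.008 and 0.008 m and y of post_foot in the frame of rail_mouth between -0.045 and 0.045 m and angle between the x axis of post_foot and the y axis of rail_mouth, either way round below 0.25 rad), for 0.05 s.
At the end, for the whole second after the job is handed in: Post caught: foot crosswise under the lips (0.25 rad), underside 16.5-22.5 mm below the slot plane, within 6 mm of the slot's midline and 40 mm of midway between the fitted posts, square to the channel (0.15 rad), at rest, let go; other loose posts within 30 mm of their starts (z of post_foot in the frame of rail_mouth between -0.0225 and -0.0165 m and x of post_foot in the frame of rail_mouth between -0.006 and 0.006 m and y of post_foot in the frame of rail_mouth between -0.04 and 0.04 m and angle between the x axis of post_foot and the x axis of rail_mouth, either way round below 0.25 rad and angle between the z axis of post_foot and the z axis of rail_mouth, either way round below 0.15 rad and linear speed of post below 0.02 m/s and angular speed of post below 0.2 rad/s and distance of each of round_plate, square_plate from where it was at the start of the episode below 0.03 m); the robot touches nothing.
It fails at once if the post was forced against the channel with over 60 N (contact force between post and rail above 60 N).
It fails at once if another loose post was knocked or carried away (moved more than 60 mm) (distance of any of round_plate, square_plate from where it was at the start of the episode above 0.06 m).
It also fails if it takes over 53 s, if anything falls off the work surface, if the arm or the gripper's body presses on something with over 40 N, if the wrist force passes 120 N, or if a joint passes its speed limit or range.

## Working session

There is one attempt and no reset: what is moved stays moved. The work goes in short steps, each a Python script; the robot and the scene stay as the last script left them, time stands still between calls to the robot, and variables do not carry over. Pictures are saved under pics/ and viewed, and the job is handed in when it is done.

```bash
ls; mkdir -p pics; python3 - <<'E'
from plant import ctrl, sensors, optics
import cv2, numpy as np
for n in ("side","top"):
    p,d=optics.grab_frame(n); np.savez(f"{n}0.npz",p=p,d=d)
    cv2.imwrite(f"pics/{n}0.png",p[:,:,::-1])
    c=optics.camera_params(n); print(n,c, (-np.array(c["R"]).T@np.array(c["t"])).round())
s=sensors.read_state();print(s["t"],s["force"],ctrl.tcp_to_tips)
E
```

```text
pics
side {'mtx': array([[541.67665019,   0.        , 277.53784418],
       [  0.        , 541.67665019, 211.42011013],
       [  0.        ,   0.        ,   1.        ]]), 'k1': -0.21826175725809208, 'R': array([[-0.98651294, -0.16364826,  0.00338701],
       [-0.11830129,  0.6985438 , -0.70572046],
       [ 0.11312395, -0.69660305, -0.70848229]]), 't': array([492.80168008, 222.33816223, 938.41364383])} [406. 579. 820.]
top {'mtx': array([[412.02241808,   0.        , 280.79770597],
       [  0.        , 412.02241808, 215.31082774],
       [  0.        ,   0.        ,   1.        ]]), 'k1': -0.009574708426963372, 'R': array([[-0.01437341, -0.99926606, -0.03550712],
       [-0.98200494,  0.02079495, -0.18770684],
       [ 0.18830745,  0.03217018, -0.9815831 ]]), 't': array([-139.16084079,  527.77206636,  923.88896241])} [ 342. -180. 1001.]
0.1 [0.5559496  0.794036   0.38361587] 25.0
```

View pics/side0.png

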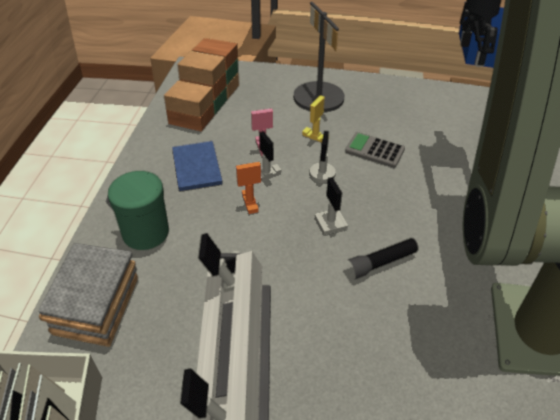

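View pics/top0.png

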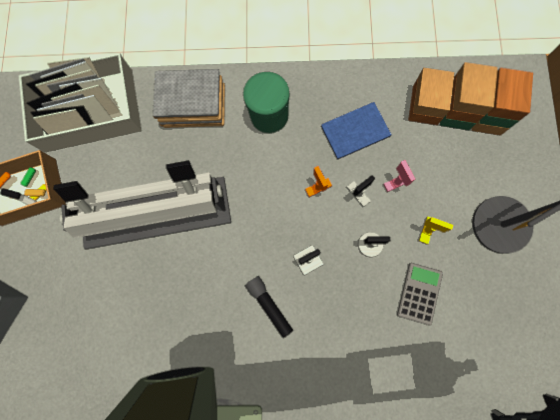

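The side picture shows the bar-footed black post at about (267,150), with the round one at (323,155), the square one at (333,205) and the channel at about (230,330). In the top picture the bar post is at about (361,190), and the channel runs from (75,200) to (220,195). Next I'll zoom in and back-project.

```bash
cat > h.py <<'E'
import numpy as np, cv2
from plant import ctrl, sensors, optics
C={n:optics.camera_params(n) for n in ("side","top")}
def rays(n,uv):
    c=C[n]; uv=np.atleast_2d(np.float64(uv))
    return cv2.undistortPoints(uv.reshape(-1,1,2),c["mtx"],np.array([c["k1"],0,0,0.])).reshape(-1,2)
def proj(n,X):
    c=C[n]; return cv2.projectPoints(np.float64(X).reshape(-1,1,3),cv2.Rodrigues(np.array(c["R"]))[0],np.float64(c["t"]),c["mtx"],np.array([c["k1"],0,0,0.]))[0].reshape(-1,2)
def w(n,uv,z):  # pixel+depth -> world
    c=C[n]; r=rays(n,uv); z=np.ravel(z)
    return (np.c_[r,np.ones(len(r))]*z[:,None]-c["t"])@np.array(c["R"])
def onplane(n,uv,h):
    c=C[n]; r=rays(n,uv); d=np.c_[r,np.ones(len(r))]@np.array(c["R"]); o=-np.array(c["R"]).T@c["t"]
    return o+d*((h-o[2])/d[:,2])[:,None]
def cloud(n,d):
    v,u=np.mgrid[0:420,0:560]; X=w(n,np.c_[u.ravel(),v.ravel()],d.ravel()).reshape(420,560,3); X[d<=0]=np.nan; return X
def tri(us,ut):
    P=[]
    A=[];b=[]
    for n,uv in (("side",us),("top",ut)):
        c=C[n]; d=np.r_[rays(n,uv)[0],1]@np.array(c["R"]); d/=np.linalg.norm(d); o=-np.array(c["R"]).T@c["t"]
        M=np.eye(3)-np.outer(d,d);A.append(M);b.append(M@o)
    x=np.linalg.lstsq(np.vstack(A),np.hstack(b),rcond=None)[0]
    return x,[np.linalg.norm(A[i]@x-b[i]) for i in (0,1)]
E
python3 - <<'E'
from h import *
import cv2
crops={"side":[(225,90,360,240),(180,225,280,420)],"top":[(285,150,425,280),(50,150,240,250)]}
for n in crops:
    f=np.load(n+"0.npz"); X=cloud(n,f["d"])
    print(n,"table z", np.nanmedian(X[...,2][X[...,2]<15]), (f["d"]<=0).sum())
    for i,(a,b,c,e) in enumerate(crops[n]):
        s=min(800/(c-a),600/(e-b)); im=cv2.resize(f["p"][b:e,a:c,::-1],None,fx=s,fy=s,interpolation=cv2.INTER_CUBIC)
        cv2.imwrite(f"pics/{n}_c{i}.png",im[:600,:800]); print(n,i,s)
E
```

```text
side table z -0.5458451036857779 891
side 0 4.0
side 1 3.076923076923077
top table z -0.3754918857544891 907
top 0 4.615384615384615
top 1 4.2105263157894735
```

```bash
python3 - <<'E'
import cv2,numpy as np
a=cv2.imread("pics/side_c0.png");b=cv2.imread("pics/top_c0.png");c=cv2.imread("pics/side_c1.png");d=cv2.imread("pics/top_c1.png")
print([x.shape for x in (a,b,c,d)])
E
```

```text
[(600, 540, 3), (600, 646, 3), (600, 308, 3), (421, 800, 3)]
```

View pics/top_c0.png

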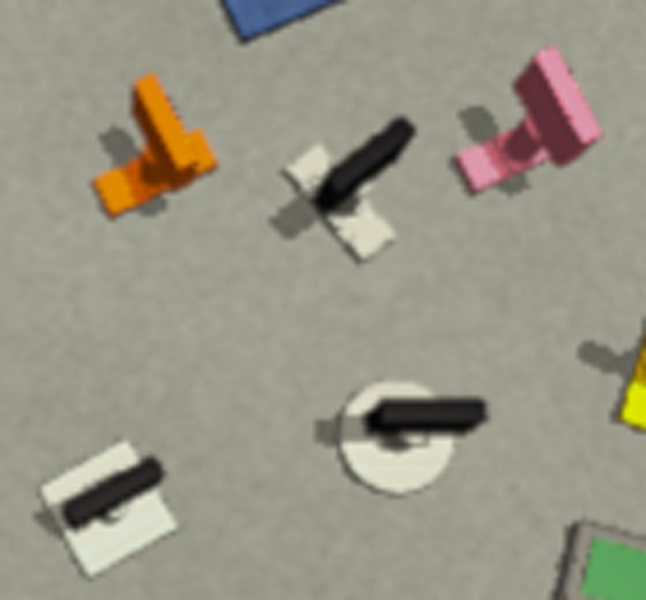

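View pics/side_c0.png

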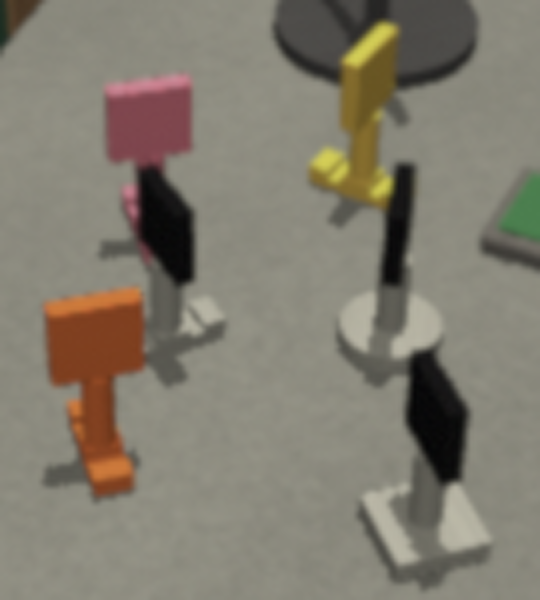

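View pics/top_c1.png

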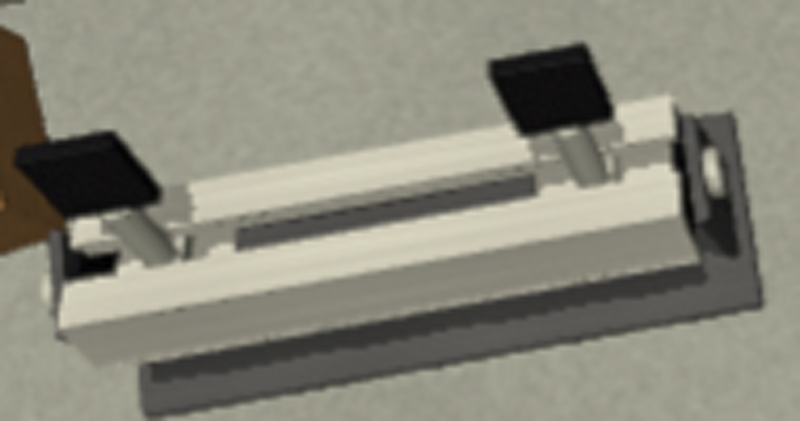

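View pics/side_c1.png

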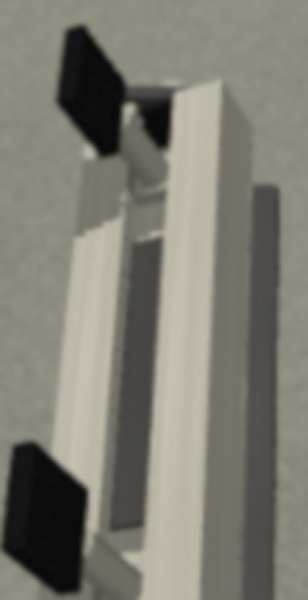

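The crops confirm it. The bar foot lies across its plate at top-crop (345,195). The round foot is at (400,435) and the square foot at (110,505). The channel has two bright lips with the dark strip between them. Next: fit the lip plane and slot edges from both cameras' points, and measure the post.

```bash
cat > meas.py <<'E'
from h import *
def planefit(P,it=400,th=1.5):
    rng=np.random.default_rng(0);best=None
    for _ in range(it):
        a,b,c=P[rng.choice(len(P),3,False)]; n=np.cross(b-a,c-a); l=np.linalg.norm(n)
        if l<1e-6: continue
        n/=l; m=abs((P-a)@n)<th
        if best is None or m.sum()>best.sum(): best=m
    for _ in range(3):
        c=P[best].mean(0); n=np.linalg.svd(P[best]-c)[2][2]; best=abs((P-c)@n)<th
    return n*np.sign(n[2]),c,best
def rail(n,p,d,box):
    X=cloud(n,d); a,b,c,e=box; m=np.zeros((420,560),bool); m[b:e,a:c]=1
    g=p.astype(int).min(2); m&=(g>140)&(X[...,2]>25)
    P=X[m]; nn,c0,inl=planefit(P); full=np.zeros_like(m); full[m]=inl
    return nn,c0,P[inl],full
E
python3 - <<'E'
from meas import *
for n,box in (("side",(180,225,280,420)),("top",(50,150,240,250))):
    f=np.load(n+"0.npz"); nn,c0,P,m=rail(n,f["p"],f["d"],box)
    # in-plane direction
    y=np.linalg.svd(P-c0)[2][0]; y*=np.sign(y[1]); x=np.cross(y,nn)
    print(n,len(P),"n",nn.round(4),"tilt",np.degrees(np.arccos(nn[2])).round(2),"az",np.degrees(np.arctan2(nn[1],nn[0])).round(2),"y",y.round(4),"c",c0.round(1),"rms",((P-c0)@nn).std().round(2))
    u=(P-c0)@x; v=(P-c0)@y
    print(" xrange",np.percentile(u,[.5,99.5]).round(1)," v",np.percentile(v,[.5,99.5]).round(1))
    h,e=np.histogram(u,np.arange(-50,51,2));print(list(zip(e[:-1].astype(int),h)))
    im=f["p"][:,:,::-1].copy(); im[m]=(0,255,0); a,b,c,e=box; cv2.imwrite(f"pics/{n}_lip.png",cv2.resize(im[b:e,a:c],None,fx=3,fy=3,interpolation=0)[:600])
E
```

```text
side 3372 n [0.3798 0.0607 0.9231] tilt 22.62 az 9.08 y [-0.1805  0.9835  0.0096] c [546.1 166.6 119.6] rms 0.76
 xrange [-32.7  50.2]  v [-160.8  132.3]
[(np.int64(-50), np.int64(0)), (np.int64(-48), np.int64(0)), (np.int64(-46), np.int64(0)), (np.int64(-44), np.int64(0)), (np.int64(-42), np.int64(0)), (np.int64(-40), np.int64(0)), (np.int64(-38), np.int64(0)), (np.int64(-36), np.int64(5)), (np.int64(-34), np.int64(30)), (np.int64(-32), np.int64(79)), (np.int64(-30), np.int64(142)), (np.int64(-28), np.int64(152)), (np.int64(-26), np.int64(175)), (np.int64(-24), np.int64(175)), (np.int64(-22), np.int64(156)), (np.int64(-20), np.int64(153)), (np.int64(-18), np.int64(181)), (np.int64(-16), np.int64(150)), (np.int64(-14), np.int64(158)), (np.int64(-12), np.int64(160)), (np.int64(-10), np.int64(157)), (np.int64(-8), np.int64(154)), (np.int64(-6), np.int64(132)), (np.int64(-4), np.int64(84)), (np.int64(-2), np.int64(24)), (np.int64(0), np.int64(0)), (np.int64(2), np.int64(0)), (np.int64(4), np.int64(0)), (np.int64(6), np.int64(0)), (np.int64(8), np.int64(0)), (np.int64(10), np.int64(0)), 
[... 1519 characters left out ...]
64(2), np.int64(0)), (np.int64(4), np.int64(0)), (np.int64(6), np.int64(0)), (np.int64(8), np.int64(0)), (np.int64(10), np.int64(0)), (np.int64(12), np.int64(0)), (np.int64(14), np.int64(0)), (np.int64(16), np.int64(20)), (np.int64(18), np.int64(42)), (np.int64(20), np.int64(57)), (np.int64(22), np.int64(49)), (np.int64(24), np.int64(62)), (np.int64(26), np.int64(55)), (np.int64(28), np.int64(55)), (np.int64(30), np.int64(44)), (np.int64(32), np.int64(63)), (np.int64(34), np.int64(59)), (np.int64(36), np.int64(48)), (np.int64(38), np.int64(47)), (np.int64(40), np.int64(48)), (np.int64(42), np.int64(44)), (np.int64(44), np.int64(47)), (np.int64(46), np.int64(23)), (np.int64(48), np.int64(2))]
```

```bash
cat >> meas.py <<'E'
def railpose(n,p,d,box,verbose=True):
    nn,c0,P,m=rail(n,p,d,box)
    y=np.cross([0,0,1.],nn); y/=np.linalg.norm(y)   # horizontal channel axis, to be refined
    for k in range(3):
        x=np.cross(y,nn); u=(P-c0)@x; v=(P-c0)@y
        g=np.sort(u); i=np.argmax(np.diff(g[len(g)//20:-len(g)//20]))+len(g)//20; mid=(g[i]+g[i+1])/2
        E=[]
        for s in (-1,1):
            pts=[]
            for b in np.arange(-75,75,6):
                q=u[(v>b)&(v<=b+6)&((u-mid)*s>0)&(abs(u-mid)<35)]
                if len(q)>3: pts.append((b+3,np.min(q*s)*s))
            pts=np.array(pts); co=np.polyfit(*pts.T,1)
            r=pts[:,1]-np.polyval(co,pts[:,0]); k2=abs(r)<2; co=np.polyfit(*pts[k2].T,1)
            E.append((co,r[k2].std(),k2.sum()))
        sl=(E[0][0][0]+E[1][0][0])/2
        if verbose: print(n,k,"edges",[(e[0].round(4),round(e[1],2),e[2]) for e in E])
        y=y+sl*x; y/=np.linalg.norm(y)
    x=np.cross(y,nn)
    mid=(E[0][0][1]+E[1][0][1])/2; gap=E[1][0][1]-E[0][0][1]
    u=(P-c0)@x; v=(P-c0)@y
    lo,hi=np.percentile(v[u<mid],[.7,99.3])
    M=c0+mid*x+y*((lo+hi)/2)
    return np.c_[x,y,nn],M,gap,(lo,hi)
BOX={"side":(180,225,280,420),"top":(50,150,240,250)}
E
python3 - <<'E'
from meas import *
for n in ("side","top"):
    f=np.load(n+"0.npz"); R,M,gap,lh=railpose(n,f["p"],f["d"],BOX[n])
    print(n,R.round(4).tolist(),"M",M.round(1),"gap",gap.round(1),lh, "yaw",np.degrees(np.arctan2(-R[0,1],R[1,1])).round(2))
# black things
for n in ("side","top"):
    f=np.load(n+"0.npz"); X=cloud(n,f["d"]); m=((f["p"].max(2)<60)&(X[...,2]>40)&(X[...,2]<230)).astype(np.uint8)
    k,l,s,c=cv2.connectedComponentsWithStats(m)
    for i in range(1,k):
        if s[i,4]>60: P=X[l==i]; print(n,c[i].round(1),s[i].tolist(),"med",np.median(P,0).round(1),"min",P.min(0).round(1),"max",P.max(0).round(1))
E
```

```text
side 0 edges [(array([-3.4000e-03, -3.6022e+00]), np.float64(0.58), np.int64(25)), (array([-6.80000e-03,  2.27116e+01]), np.float64(0.49), np.int64(25))]
side 1 edges [(array([ 1.7000e-03, -3.5997e+00]), np.float64(0.58), np.int64(25)), (array([-1.70000e-03,  2.27592e+01]), np.float64(0.54), np.int64(25))]
side 2 edges [(array([ 1.7000e-03, -3.5997e+00]), np.float64(0.58), np.int64(25)), (array([-1.70000e-03,  2.27592e+01]), np.float64(0.54), np.int64(25))]
side [[0.9107, -0.1624, 0.3798], [0.1506, 0.9867, 0.0607], [-0.3846, 0.002, 0.9231]] M [557.2 153.6 115.9] gap 26.4 (np.float64(-161.04178539714323), np.float64(131.93672958329412)) yaw 9.35
top 0 edges [(array([ 9.0000e-04, -7.0367e+00]), np.float64(0.83), np.int64(25)), (array([6.7000e-03, 1.8727e+01]), np.float64(0.88), np.int64(24))]
top 1 edges [(array([-2.9000e-03, -7.0371e+00]), np.float64(0.83), np.int64(25)), (array([2.90000e-03, 1.87269e+01]), np.float64(0.88), np.int64(24))]
top 2 edges [(array([-2.9000e-03, -7.0371e+00]), np.float64(0.83), np.int64(25)), (array([2.90000e-03, 1.87269e+01]), np.float64(0.88), np.int64(24
[... 2560 characters left out ...]
 [219.9 202.7] [216, 196, 8, 14, 61] med [550.6  -8.6  71.3] min [545.  -10.5  40.3] max [571.6  -4.  107.6]
top [528.5 214.7] [506, 202, 51, 24, 292] med [ 499.1 -673.2  129.4] min [ 490.6 -680.3   40.4] max [ 507.  -660.7  229.8]
top [ 69.7 211.9] [65, 205, 13, 11, 68] med [533.3 329.3 104.6] min [523.4 325.3  73.1] max [547.5 339.4 113.7]
top [376.4 239.9] [364, 237, 26, 8, 159] med [ 454.8 -356.3  109.4] min [ 450.8 -383.9   62.7] max [ 461.8 -335.3  113.8]
top [308.8 256.5] [299, 250, 21, 14, 120] med [ 421.8 -209.1  109.3] min [ 407.7 -232.    76.9] max [ 435.5 -188.3  113.6]
top [  5.8 302.9] [0, 285, 18, 42, 347] med [332.9 485.   58.1] min [278.6 470.5  40.1] max [372.6 518.2  97.5]
```

View pics/top_lip.png

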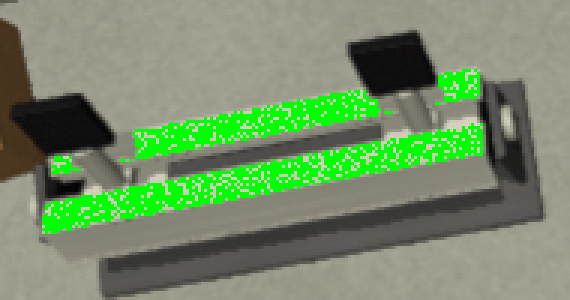

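View pics/side_lip.png

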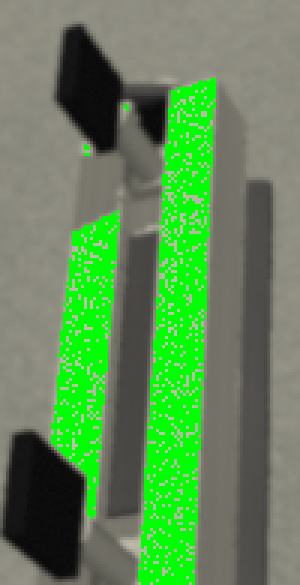

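Both cameras agree on the channel to about 1 mm: tilt 22.7°, yaw 9.3°, mouth near (555, 169, 115.5). Next is the bar post's pose, using the plate's top rim and the foot in each view.

```bash
python3 - <<'E'
from meas import *
for n,box in (("side",(255,125,290,182)),("top",(340,170,385,215))):
    f=np.load(n+"0.npz"); X=cloud(n,f["d"]); a,b,c,e=box
    m=np.zeros((420,560),bool); m[b:e,a:c]=1
    bl=m&(f["p"].max(2)<70)&(X[...,2]>55)
    t=bl&(X[...,2]>106)&(X[...,2]<116)
    P=X[t]; r=cv2.minAreaRect(P[:,:2].astype(np.float32)); bp=cv2.boxPoints(r)
    L=[bp[1]-bp[0],bp[2]-bp[1]]; l=max(L,key=np.linalg.norm); 
    print(n,"toprim",len(P),"z",np.percentile(P[:,2],[5,50,95]).round(1),"ctr",np.round(r[0],1),"size",np.round(r[1],1),"dir",np.degrees(np.arctan2(l[1],l[0])).round(1))
    # rim from pixels on plane z=110 of the top face only(mask contour)
    fm=m&(f["p"].astype(int).min(2)>150)&(X[...,2]>3)&(X[...,2]<20)
    P=X[fm]; r=cv2.minAreaRect(P[:,:2].astype(np.float32)); bp=cv2.boxPoints(r);L=[bp[1]-bp[0],bp[2]-bp[1]]; l=max(L,key=np.linalg.norm)
    print(n,"foot",len(P),"z",np.percentile(P[:,2],[5,50,95]).round(1),"ctr",np.round(r[0],1),"size",np.round(r[1],1),"dir",np.degrees(np.arctan2(l[1],l[0])).round(1))
    # plate big face plane
    P=X[bl]; nn,c0,inl=planefit(P,th=2); print(n,"face",nn.round(3),np.degrees(np.arctan2(nn[1],nn[0])).round(1),c0.round(1),inl.sum(),len(P))
E
```

```text
side toprim 83 z [107.  109.6 112.3] ctr [ 581.  -336.5] size [12.3 46.7] dir -53.9
side foot 29 z [ 8.6 13.6 17.3] ctr [ 566.  -351.7] size [20.4 16.2] dir 33.9
side face [0.799 0.601 0.012] 37.0 [ 583.7 -331.7   88.1] 186 289
top toprim 105 z [107.1 109.9 112.1] ctr [ 581.9 -337.5] size [11.1 49.2] dir -52.6
top foot 132 z [ 7.2 13.  16.5] ctr [ 583.  -338.3] size [63.9 21.8] dir 37.5
top face [-0.001  0.006  1.   ] 103.6 [ 581.8 -337.5  109.7] 89 162
```

```bash
cat > plan.py <<'E'
from meas import *
PX=np.array([581.7,-337.3]); PA=np.radians(37.2)
z=np.array([0.3809,0.0623,0]); z[2]=np.sqrt(1-z@z)
y=np.array([-0.1619,0.9868,0]); y-=z*(y@z); y/=np.linalg.norm(y)
RR=np.c_[np.cross(y,z),y,z]; M=np.array([555.2,168.6,115.5])
H=91.0
def tool(ydir,zdown):
    zd=np.array(zdown,float); yd=np.array(ydir,float); yd-=zd*(yd@zd); yd/=np.linalg.norm(yd)
    return np.c_[np.cross(yd,zd),yd,zd]
def grasp(s): return tool([s*np.cos(PA),s*np.sin(PA),0],[0,0,-1])
def ins(th): # tool y at angle th from rail x towards rail y
    return tool(RR[:,0]*np.cos(th)+RR[:,1]*np.sin(th),-RR[:,2])
def tcp(under,dx=0,dy=0): return M+RR@np.array([dx,dy,-under])+RR[:,2]*H
E
python3 - <<'E'
from plan import *
f=lambda q: None if q is None else np.round(q,2)
for s in (1,-1): print("grasp",s,f(ctrl.solve_ik([*PX,H],grasp(s))),f(ctrl.solve_ik([*PX,H+150],grasp(s))))
for d in range(-180,181,45):
    print(d,f(ctrl.solve_ik(tcp(27),ins(np.radians(d)))),f(ctrl.solve_ik(tcp(-60),ins(np.radians(d)))))
# neighbours
t=np.load("top0.npz");X=cloud("top",t["d"]);hsv=cv2.cvtColor(t["p"],cv2.COLOR_RGB2HSV)
for nm,bx in (("orange",(300,160,335,202)),("pink",(382,155,420,195))):
    a,b,c,e=bx; m=(hsv[b:e,a:c,1]>80)&(X[b:e,a:c,2]>55); P=X[b:e,a:c][m]; print(nm,len(P),P.min(0).round(),P.max(0).round())
E
```

```text
grasp 1 [-0.65  0.57  1.41 -0.    1.16 -1.3 ] [-0.65  0.42  1.3  -0.    1.42 -1.3 ]
grasp -1 [-0.65  0.57  1.41 -0.    1.16  1.84] [-0.65  0.42  1.3  -0.    1.42  1.84]
-180 None None
-135 [ 0.15  0.59  1.24 -0.01  1.71  2.34] [ 0.15  0.59  1.06 -0.01  1.88  2.34]
-90 [ 0.15  0.59  1.24 -0.01  1.71  1.56] [ 0.15  0.59  1.06 -0.01  1.88  1.56]
-45 [ 0.15  0.59  1.24 -0.01  1.71  0.77] [ 0.15  0.59  1.06 -0.01  1.88  0.77]
0 [ 0.15  0.59  1.24 -0.01  1.71 -0.01] [ 0.15  0.59  1.06 -0.01  1.88 -0.01]
45 [ 0.15  0.59  1.24 -0.01  1.71 -0.8 ] [ 0.15  0.59  1.06 -0.01  1.88 -0.8 ]
90 [ 0.15  0.59  1.24 -0.01  1.71 -1.58] [ 0.15  0.59  1.06 -0.01  1.88 -1.58]
135 [ 0.15  0.59  1.24 -0.01  1.71 -2.37] [ 0.15  0.59  1.06 -0.01  1.88 -2.37]
180 None None
orange 201 [ 577. -255.   58.] [ 625. -227.  115.]
pink 263 [ 585. -448.   56.] [ 632. -420.  114.]
```

```bash
python3 - <<'E'
from plan import *
T0=sensors.read_state()["t"]
ctrl.gripper_to(50,60)
ctrl.move_ptp([*PX,H+110],grasp(1)); 
for n in ("side","top"):
    p,d=optics.grab_frame(n); cv2.imwrite(f"pics/{n}1.png",p[:,:,::-1])
ctrl.move_l([*PX,H],vel=150)
s=sensors.read_state(); print(s["t"],s["eef_pos"],s["force"])
ctrl.gripper_to(8,60)
s=sensors.read_state(); print(s["t"],s["grip_width"],s["force"])
E
```

```text
3.3083 [ 582.44436977 -337.95905776   92.19674638] [0.0274828  0.02818353 0.53407865]
3.7333 11.146321247350054 [-0.10801269  1.19238534  4.24206845]
```

View pics/top1.png

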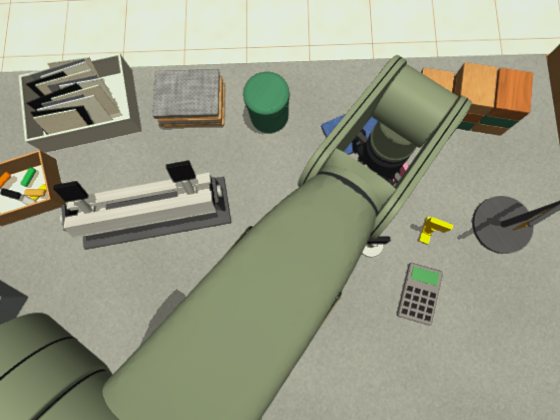

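```bash
python3 - <<'E'
from plan import *
s=sensors.read_state(); print("grip",s["eef_pos"],np.round(s["eef_rot"],4).tolist())
p=s["eef_pos"]
ctrl.move_l([PX[0],PX[1],H+90],vel=150); ctrl.hold(.15)
s=sensors.read_state(); print(s["t"],s["eef_pos"],s["force"],s["wrist_torque"],s["grip_width"])
# waypoint over the channel, well above, tilted, lengthways
q=ctrl.solve_ik(tcp(-90),ins(np.pi/2)); print(q)
ctrl.move_ptp(tcp(-90),ins(np.pi/2))
ctrl.move_l(tcp(-40),vel=120); ctrl.hold(.2)
s=sensors.read_state(); print(s["t"],s["eef_pos"],tcp(-40),s["force"],s["grip_width"]); print((np.array(s["eef_rot"])-ins(np.pi/2)).round(4).tolist())
for n in ("side","top"):
    p,d=optics.grab_frame(n); np.savez(n+"2.npz",p=p,d=d); cv2.imwrite(f"pics/{n}2.png",p[:,:,::-1])
E
```

```text
grip [ 582.55176761 -337.64585703   92.3487739 ] [[-0.6046, 0.7965, 0.0021], [0.7965, 0.6046, -0.0012], [-0.0022, 0.0009, -1.0]]
4.6333 [ 580.6445753  -336.52746703  178.6900921 ] [-0.77540589 -1.62240237 -2.59704804] [0.02215482 0.02762114 0.04861579] 11.407901448135409
[ 0.14966608  0.60569193  0.98864199 -0.00516274  1.94347619 -1.58462359]
7.3083 [606.01261968 176.7929095  237.64798185] [605.0979     176.7613     236.34946321] [ 0.19796883  0.29404639 -2.02145042] 11.212860108798026
[[-0.0011, 0.0002, 0.0025], [-0.0, 0.0, 0.0005], [-0.0025, -0.0, -0.001]]
```

View pics/top2.png

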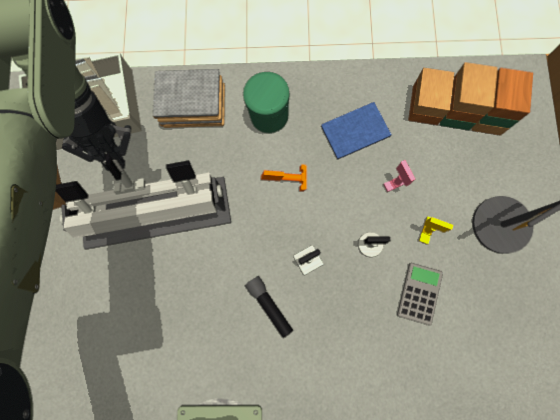

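View pics/side2.png

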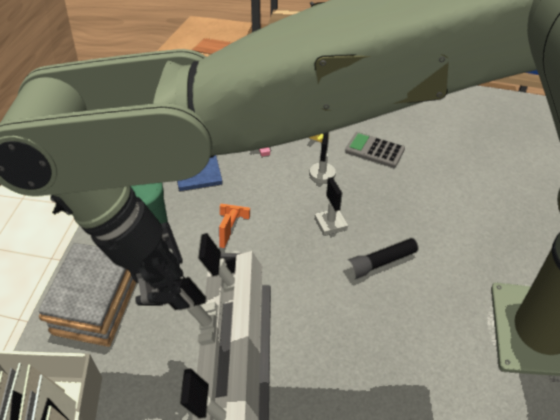

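The traverse knocked over the orange decoy, which is lying at about (285,177) in the top view. The round post (372,243) and square post (308,258) haven't moved. The post hangs over the slot near (125,180) in the top view and (210,325) in the side view. I need to check whether it shifted in the grip.

```bash
python3 - <<'E'
from plan import *
s=sensors.read_state(); E=np.array(s["eef_pos"]);R=np.array(s["eef_rot"])
for n,box in (("side",(150,260,260,400)),("top",(85,140,165,215))):
    f=np.load(n+"2.npz"); X=cloud(n,f["d"]); a,b,c,e=box
    L=(X-E)@R  # tool frame
    B=L[b:e,a:c]; g=f["p"][b:e,a:c].astype(int)
    m=(abs(B[...,0])<30)&(abs(B[...,1])<45)&(B[...,2]>50)&(B[...,2]<96)&(g.min(2)>70)
    P=B[m]; print(n,len(P),"min",np.percentile(P,2,axis=0).round(1),"max",np.percentile(P,98,axis=0).round(1))
    for lo,hi in ((50,72),(76,96)):
        Q=P[(P[:,2]>lo)&(P[:,2]<hi)]
        if len(Q)>5: print(lo,len(Q),"x",np.percentile(Q[:,0],[3,50,97]).round(1),"y",np.percentile(Q[:,1],[3,50,97]).round(1),"z",np.percentile(Q[:,2],[3,50,97]).round(1))
    im=f["p"][:,:,::-1].copy()
    # predicted corners
    pts=[[x,y,z] for z in (77+1.3,91+1.3) for x in(-11,11) for y in(-32,32)]
    W=np.array(pts)@R.T+E; k=6 if n=="top" else 4.2
    cr=cv2.resize(im[b:e,a:c],None,fx=k,fy=k,interpolation=cv2.INTER_CUBIC)
    for u,v in proj(n,W): cv2.circle(cr,(int((u-a+.5)*k),int((v-b+.5)*k)),3,(0,0,255),1)
    cv2.imwrite(f"pics/{n}2c.png",cr)
E
```

```text
side 727 min [ -9.8 -31.3  51.9] max [12.5 32.5 88.1]
50 141 x [-4.3  6.1  9.8] y [-2.6  6.3  9. ] z [50.3 60.3 71.3]
76 554 x [-9.6  5.7 12.4] y [-31.1   9.   32.3] z [76.6 79.5 88. ]
top 351 min [-10.8 -31.5  53.2] max [12.1 29.6 90.1]
50 50 x [-1.5  7.5  9.6] y [-9.8 -3.3  4.3] z [51.5 61.1 71.2]
76 290 x [-10.8   5.6  11.8] y [-31.5  -5.8  29.2] z [76.8 80.9 89.9]
```

View pics/top2c.png

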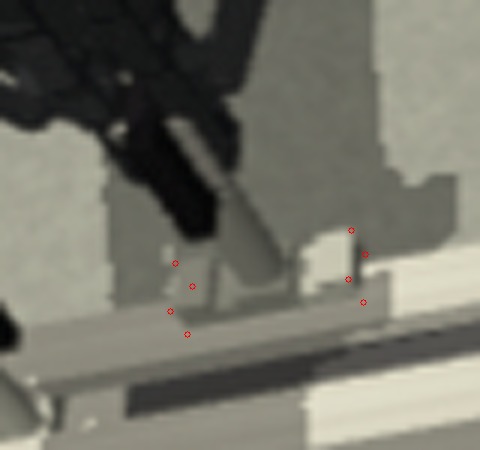

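View pics/side2c.png

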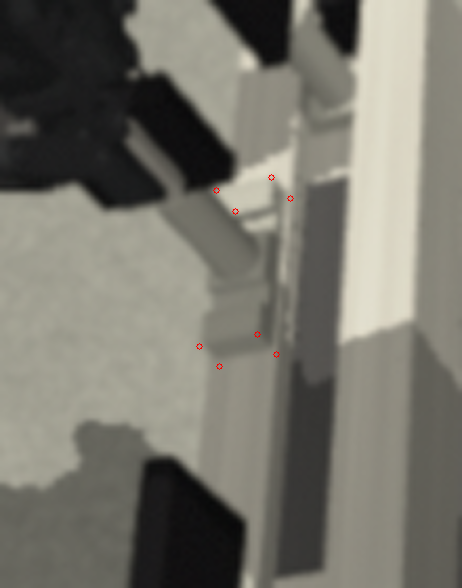

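The foot is still square in the grip. It spans -31 to +32 mm in tool y and sits about +0.9 mm along tool x, which is about -0.6 mm in slot x. I'll correct by +0.6 mm and go down guarded.

```bash
cat >> plan.py <<'E'
Hm=92.35; OX=0.9
def foot(s):
    E=np.array(s["eef_pos"]);R=np.array(s["eef_rot"]); return RR.T@(E+R[:,0]*OX+R[:,2]*Hm-M)
def rep(tag):
    s=sensors.read_state(); print(tag,round(s["t"],2),"foot",foot(s).round(2),"F_rail",(RR.T@np.array(s["force"])).round(2),"grip",round(s["grip_width"],2)); return s
E
python3 - <<'E'
from plan import *
rep("start")
for u,v in ((-5,80),(4,30),(9,20),(14,20)):
    hit=ctrl.move_l(tcp(u,dx=.6),rot=ins(np.pi/2),vel=v,threshold=10); rep((u,hit))
    if hit: break
ctrl.hold(.2); rep("end")
for n in ("side","top"):
    p,d=optics.grab_frame(n); np.savez(n+"3.npz",p=p,d=d); 
    a,b,c,e={"side":(150,260,260,400),"top":(85,140,185,215)}[n]
    cv2.imwrite(f"pics/{n}3c.png",cv2.resize(p[b:e,a:c,::-1],None,fx=4.2,fy=4.2,interpolation=cv2.INTER_CUBIC))
E
```

```text
start 7.41 foot [-0.52 -0.04 39.64] F_rail [ 0.82 -0.14 -0.84] grip 11.66
(-5, False) 8.0 foot [-0.44  0.01  3.3 ] F_rail [ 0.36  1.02 -1.62] grip 11.06
(4, False) 8.45 foot [-0.41  0.01 -5.58] F_rail [ 1.27  0.17 -1.85] grip 11.25
(9, False) 8.85 foot [-4.300e-01  1.000e-02 -1.061e+01] F_rail [ 0.35 -0.44 -2.06] grip 11.25
(14, False) 9.25 foot [-4.300e-01  1.000e-02 -1.568e+01] F_rail [ 0.56  0.01 -1.94] grip 11.67
end 9.45 foot [ -0.22  -0.02 -15.23] F_rail [ 1.5   0.19 -2.22] grip 11.16
```

View pics/side3c.png

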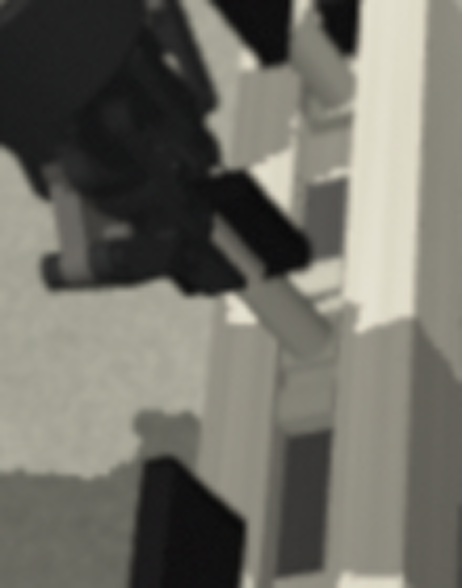

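View pics/top3c.png

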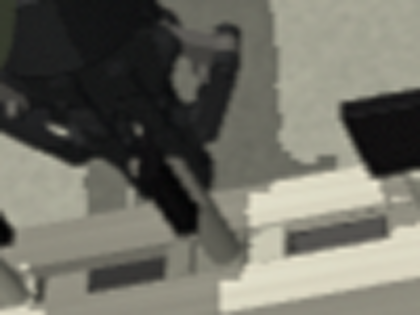

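The foot is inside the slot lengthways with no contact force. Next I press in small steps, watching the force.

```bash
python3 - <<'E'
from plan import *
for u in (16,18,20,22,24,25.5):
    hit=ctrl.move_l(tcp(u,dx=.6),rot=ins(np.pi/2),vel=25,threshold=16); ctrl.hold(.12); rep((u,hit))
    if hit: break
E
```

```text
(16, False) 9.92 foot [  0.02  -0.02 -16.74] F_rail [ 1.72 -0.08  1.35] grip 11.22
(18, False) 10.28 foot [ 1.000e-02  1.000e-02 -1.877e+01] F_rail [2.1  0.71 2.58] grip 11.17
(20, False) 10.65 foot [-1.000e-02  3.000e-02 -2.084e+01] F_rail [1.64 0.53 5.01] grip 11.27
(22, False) 11.02 foot [ 2.000e-02  1.000e-02 -2.277e+01] F_rail [ 0.6  -0.66  6.31] grip 11.43
(24, False) 11.38 foot [ 5.000e-02 -1.000e-02 -2.422e+01] F_rail [0.98 0.05 8.47] grip 11.3
(25.5, False) 11.75 foot [ 9.000e-02  1.000e-02 -2.532e+01] F_rail [0.78 0.53 8.37] grip 11.46
```

```bash
python3 - <<'E'
from plan import *
for u in (27,28.3):
    hit=ctrl.move_l(tcp(u,dx=.6),rot=ins(np.pi/2),vel=25,threshold=16); ctrl.hold(.15)
    for k in range(3): rep((u,hit)); ctrl.hold(.03)
    if hit: break
E
```

```text
(27, False) 12.15 foot [  0.13   0.   -26.44] F_rail [0.53 0.75 9.63] grip 11.32
(27, False) 12.18 foot [ 1.300e-01 -1.000e-02 -2.645e+01] F_rail [0.12 0.04 9.66] grip 11.35
(27, False) 12.22 foot [ 1.300e-01  2.000e-02 -2.644e+01] F_rail [ 0.9  -0.21 10.29] grip 11.44
(28.3, False) 12.65 foot [ 1.600e-01  1.000e-02 -2.738e+01] F_rail [ 0.7   0.34 10.42] grip 11.43
(28.3, False) 12.68 foot [ 1.500e-01  2.000e-02 -2.739e+01] F_rail [ 1.15  0.37 10.67] grip 11.17
(28.3, False) 12.72 foot [ 1.400e-01 -2.000e-02 -2.742e+01] F_rail [ 0.67  0.78 10.3 ] grip 11.36
```

Net force is about 12.5 N and the depth about 27.4 mm, and the two agree. I'll go 0.7 mm deeper and turn in guarded steps.

```bash
python3 - <<'E'
from plan import *
ctrl.move_l(tcp(29,dx=.6),rot=ins(np.pi/2),vel=25,threshold=16); ctrl.hold(.1); rep("deep")
for d in range(80,-1,-10):
    q=ctrl.solve_ik(tcp(29,dx=.6),ins(np.radians(d))); q0=np.array(sensors.read_state()["q"])
    if q is None or abs(np.array(q)-q0).max()>.4: print("ik",q); break
    ctrl.set_joints(q); ctrl.hold(.05); s=rep(d)
    print("   T",(RR.T@np.array(s["wrist_torque"])).round(2), "ang",np.degrees(np.arctan2(*(RR.T@np.array(s["eef_rot"])[:,1])[[1,0]])).round(1))
    if np.linalg.norm(s["force"])>25 or abs((RR.T@np.array(s["wrist_torque"]))[2])>.6: print("STOP");break
E
```

```text
deep 13.1 foot [ 1.800e-01  1.000e-02 -2.792e+01] F_rail [-0.47  0.52 11.01] grip 11.64
80 13.44 foot [  0.47   0.06 -27.84] F_rail [ 0.18  0.62 10.28] grip 11.21
   T [ 0.09 -0.23 -0.18] ang 80.0
70 13.78 foot [  0.63   0.1  -27.8 ] F_rail [ 0.83  0.14 10.51] grip 11.64
   T [ 0.04 -0.28 -0.16] ang 70.0
60 14.12 foot [  0.73   0.2  -27.83] F_rail [ 1.14  0.02 11.1 ] grip 11.43
   T [-0.08 -0.24 -0.15] ang 60.0
50 14.47 foot [  0.84   0.29 -27.83] F_rail [ 0.7   0.58 11.66] grip 11.13
   T [-0.06 -0.26 -0.09] ang 50.0
40 14.81 foot [  0.91   0.33 -27.8 ] F_rail [ 1.22  0.15 11.15] grip 10.85
   T [-0.06 -0.27 -0.13] ang 40.0
30 15.15 foot [  1.02   0.43 -27.85] F_rail [ 1.32  0.1  11.24] grip 11.43
   T [-0.11 -0.21 -0.12] ang 30.0
20 15.49 foot [  1.13   0.45 -27.86] F_rail [ 0.77 -1.22 10.2 ] grip 11.39
   T [-0.11 -0.27 -0.11] ang 20.0
10 15.83 foot [  1.27   0.49 -27.85] F_rail [ 1.22 -0.93 10.81] grip 11.4
   T [-0.06 -0.22 -0.09] ang 10.0
0 16.18 foot [  1.37   0.52 -27.9 ] F_rail [ 0.75 -1.02 11.03] grip 11.77
   T [-0.09 -0.2  -0.05] ang -0.0
```

The turn to crosswise had no resistance. Next: recentre in x, ride the spring up into the grooves, then look before letting go.

```bash
python3 - <<'E'
from plan import *
dx=-.75
ctrl.move_l(tcp(29,dx=dx),rot=ins(0),vel=20,threshold=12); ctrl.hold(.1); rep("ctr")
for u in (26,24,22.5,21.5,20.5):
    hit=ctrl.move_l(tcp(u,dx=dx),rot=ins(0),vel=20,threshold=12); ctrl.hold(.12); rep((u,hit))
    if hit: break
for n in ("side","top"):
    p,d=optics.grab_frame(n); np.savez(n+"4.npz",p=p,d=d); 
    a,b,c,e={"side":(150,260,260,400),"top":(85,140,185,215)}[n]
    cv2.imwrite(f"pics/{n}4c.png",cv2.resize(p[b:e,a:c,::-1],None,fx=4.2,fy=4.2,interpolation=cv2.INTER_CUBIC))
E
```

```text
ctr 16.52 foot [  1.25   0.51 -27.54] F_rail [ 4.   -0.86 10.51] grip 11.12
(26, False) 16.94 foot [  1.19   0.49 -25.34] F_rail [ 3.94 -0.33  9.05] grip 11.3
(24, False) 17.31 foot [  1.14   0.47 -23.88] F_rail [ 4.95 -0.3   6.87] grip 11.44
(22.5, False) 17.68 foot [  1.06   0.5  -22.75] F_rail [ 4.57 -0.42  5.97] grip 11.02
(21.5, False) 18.04 foot [  1.05   0.49 -22.05] F_rail [ 5.48 -0.91  5.18] grip 11.22
(20.5, False) 18.41 foot [  1.01   0.48 -21.25] F_rail [ 4.89 -0.59  4.88] grip 11.94
```

View pics/side4c.png

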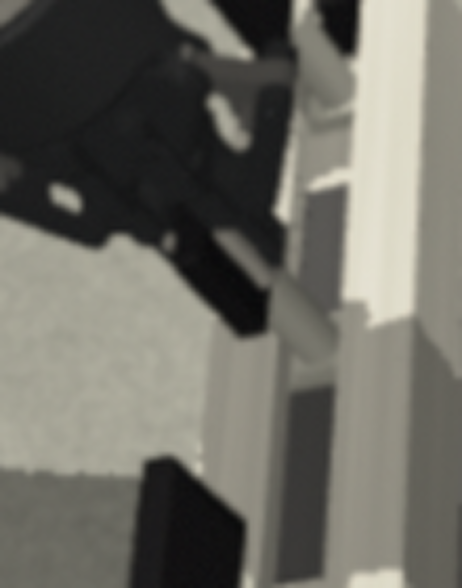

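View pics/top4c.png

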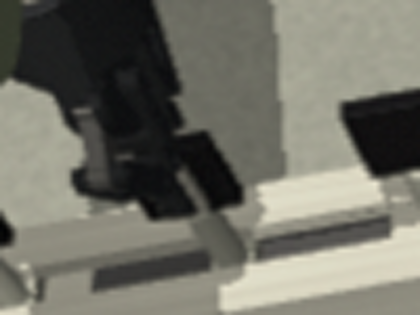

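The side force of about 5 N is probably the arm dragging the foot over the strip by friction, since it barely shifted. I'll take that out, rise to the lips, and release.

```bash
python3 - <<'E'
from plan import *
dx=.7
ctrl.move_l(tcp(20.5,dx=dx),rot=ins(0),vel=20,threshold=12); ctrl.hold(.1); rep("ctr")
for u in (19.5,18.7,18):
    hit=ctrl.move_l(tcp(u,dx=dx),rot=ins(0),vel=20,threshold=8); ctrl.hold(.12); rep((u,hit))
    if hit: break
E
```

```text
ctr 18.86 foot [  1.11   0.53 -21.7 ] F_rail [ 4.1  -1.09  4.4 ] grip 11.32
(19.5, False) 19.23 foot [  1.05   0.59 -20.91] F_rail [ 3.66 -1.19  3.57] grip 11.51
(18.7, False) 19.59 foot [  1.02   0.58 -20.33] F_rail [ 3.19 -1.71  4.26] grip 11.53
(18, False) 19.96 foot [  0.98   0.59 -19.76] F_rail [ 3.24 -1.03  3.41] grip 11.2
```

```bash
python3 - <<'E'
from plan import *
dx=.7
for u in (17.3,16.6,16):
    hit=ctrl.move_l(tcp(u,dx=dx),rot=ins(0),vel=20,threshold=8); ctrl.hold(.12); s=rep((u,hit))
    if hit or (RR.T@np.array(s["force"]))[2]<-1: break
E
```

```text
(17.3, False) 20.32 foot [  0.9    0.6  -19.75] F_rail [ 5.23 -1.92  0.27] grip 11.2
(16.6, False) 20.69 foot [  0.82   0.56 -19.68] F_rail [ 5.85 -2.52 -3.04] grip 11.06
```

The lips took the load at a depth of 19.7 mm, so it is seated. Now I relax slightly, release, and back out along the slot normal.

```bash
python3 - <<'E'
from plan import *
ctrl.move_l(tcp(17.4,dx=.7),rot=ins(0),vel=20); ctrl.hold(.1); rep("relax")
ctrl.gripper_to(40,40); ctrl.hold(.1); rep("open")
E=np.array(sensors.read_state()["eef_pos"])
print(ctrl.move_l(E+RR[:,2]*90,vel=80,threshold=10)); rep("out")
ctrl.move_ptp([350,-150,330],tool([0,1,0],[0,0,-1])); ctrl.hold(.2); rep("away")
for n in ("side","top"):
    p,d=optics.grab_frame(n); np.savez(n+"5.npz",p=p,d=d); cv2.imwrite(f"pics/{n}5.png",p[:,:,::-1])
E
```

```text
relax 21.04 foot [  0.79   0.61 -19.69] F_rail [ 4.93 -3.38 -1.31] grip 10.95
open 21.52 foot [  0.3    1.14 -18.79] F_rail [-0.55 -0.02  0.14] grip 39.89
False
out 22.8 foot [ 0.11  1.14 70.26] F_rail [ 0.01  0.09 -1.04] grip 39.59
away 24.89 foot [-282.02 -280.97   14.46] F_rail [ 0.27 -0.46  0.15] grip 40.06
```

View pics/side5.png

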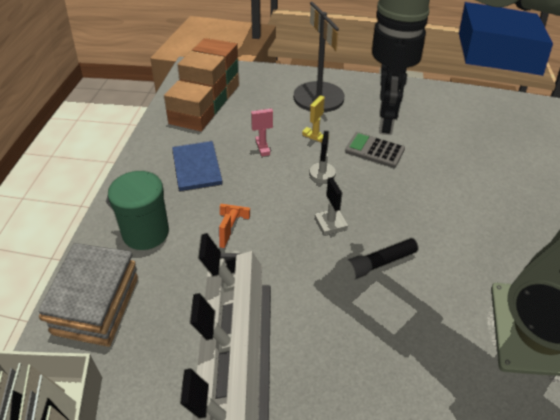

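View pics/top5.png

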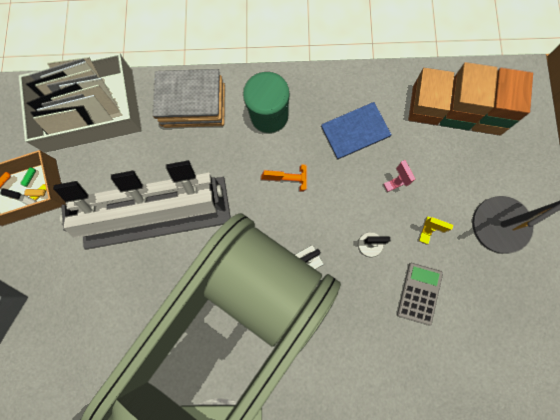

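The post now stands alone between the two fitted ones, with its plate at (203,316) in the side view and (127,181) in the top view. It's level with its neighbours, and the round and square posts haven't moved. Final numeric check in the channel's frame:

```bash
python3 - <<'E'
from plan import *
for n in ("side","top"):
    f=np.load(n+"5.npz"); R,Mm,gap,lh=railpose(n,f["p"],f["d"],BOX[n],False); print(n,"rail n",R[:,2].round(4),"y",R[:,1].round(4))
    X=cloud(n,f["d"]); L=(X-M)@RR
    m=((f["p"].max(2)<75)&(L[...,2]>32)&(L[...,2]<105)&(abs(L[...,0])<30)&(abs(L[...,1])<160)).astype(np.uint8)
    k,l,s,c=cv2.connectedComponentsWithStats(m)
    for i in range(1,k):
        if s[i,4]<80: continue
        P=L[l==i]; top=np.percentile(P[:,2],98); 
        nn,c0,inl=planefit(P,th=1.5); nn=nn*np.sign(nn[np.argmax(abs(nn))])
        print(n,c[i].round(),"n pts",s[i,4],"rail-frame lo",np.percentile(P,2,axis=0).round(1),"hi",np.percentile(P,98,axis=0).round(1),"face n",nn.round(3))
A,B=np.load("side0.npz"),np.load("side5.npz")
for nm,b in (("round",(305,125,345,185)),("square",(310,170,355,235))):
    a,b0,c,e=b; print(nm,"mean px diff",np.abs(A["p"][b0:e,a:c].astype(int)-B["p"][b0:e,a:c]).mean().round(2))
E
```

```text
side rail n [0.3807 0.0623 0.9226] y [-1.627e-01  9.867e-01  5.000e-04]
side [209. 254.] n pts 621 rail-frame lo [  -7.1 -138.5   43.4] hi [  3.  -91.1  91.2] face n [ 1.    -0.011 -0.009]
side [202. 317.] n pts 794 rail-frame lo [ -7.7 -22.4  44.5] hi [ 3.3 24.1 91.3] face n [ 1.    -0.01  -0.002]
side [194. 394.] n pts 983 rail-frame lo [-7.8 96.9 44.6] hi [  3.1 144.   91.5] face n [ 1.     0.004 -0.003]
top rail n [0.3767 0.0623 0.9242] y [-1.621e-01  9.868e-01 -5.000e-04]
top [180. 171.] n pts 443 rail-frame lo [  -7.2 -141.6   43.7] hi [  4.3 -95.3  91.4] face n [ 1.    -0.002 -0.003]
top [126. 181.] n pts 452 rail-frame lo [ -7.3 -25.8  44.2] hi [ 4.1 19.8 91.2] face n [1.    0.012 0.009]
top [ 70. 191.] n pts 487 rail-frame lo [-7.4 92.6 43.8] hi [  4.5 141.6  91.4] face n [ 1.    -0.002  0.001]
round mean px diff 1.97
square mean px diff 1.95
```

The new plate matches both neighbours: top 91.3 mm against 91.2–91.5 mm, the same x, and square within about 0.01 rad. It sits within about 3 mm of midway. Handing in.

```bash
python3 -c "
from plant import ctrl
ctrl.finish_job()"
```

```text
the job is handed in; nothing more can be done
```

The bar-footed post is fitted in the channel and standing on its own, and I've handed the job in. The robot gave no verdict.

**What I did:** I gripped the post by its plate and put the foot lengthways through the slot with almost no contact force. I pressed it to about 28 mm, where the strip pushed back with about 13 N, and turned it a quarter turn without resistance. I let it rise until the lips took the load at about 19.7 mm, then released it and backed out.

**Last checks, from both cameras:**
- **Fit:** the plate top is 91.3 mm above the slot plane, against 91.2–91.5 mm for the two fitted posts. It is in line with them and square within about 0.01 rad.
- **Position:** it stands within about 3 mm of midway, and the channel's tilt is unchanged.
- **Other loose posts:** the round and square posts show no movement in the pictures.

**What went wrong or was unclear:**
- **Decoy knocked over:** carrying the post across tipped over the orange decoy, which is lying on the counter. It isn't one of the judged items.
- **Side force:** I measured 4–6 N sideways while centring the post and letting it rise. I put it down to friction on the strip, but didn't confirm that. It was gone once I let go.
- **Arm accuracy:** the arm's reported position differed from the commanded one by 1–2 mm, so I judged depth from the force and the reported position.

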